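# Park the index plunger of a titration stand and draw the beaker slide out to its stop

## Task

Free the beaker slide of the titration stand: pull up the red T-handle of its sprung index plunger, twist it clockwise into the rest notch and leave it parked there, retracted. Then draw the slide out by its black knob, away from under the dosing tip, until it rests against the blue stop. Work by feel: do not wrench the plunger's guide pin against the sides of its slot, do not pull on the slide while it is pinned or ram it into the stop, keep the beaker standing in its ring and leave the other glassware and bottles alone.

Things in the scene. Friction and masses are not known exactly. Their poses are not given: they have to be found in the camera images.
- station: light grey titration stand, base plate 260 x 420 x 12 mm, fixed. Origin on the bench top, z up, y along its two rails. The plunger's bracket stands at its -x side, plunger axis at (-50, +135) mm. A steel column 300 mm high at (+120, +35) mm holds an amber dosing tip over (+35, +35) mm, 155 mm above the bench
- index: hexagonal lock nut of the index plunger, 44 mm wide, 10 mm high, fixed on the bracket. Origin on the plunger's vertical axis at the nut's underside, 60 mm above the bench; x along the T-handle's bar while locked. On it stands the steel sleeve, 37 mm wide; 13 to 25 mm of neck is clear between sleeve and bar
- handle (a point): centre of the plunger's red T-handle bar, 56 mm long (this frame's x), 14 mm wide, 18 mm high, on a 16 mm thick neck; 84 mm above the index origin while locked. It moves straight up and turns about the vertical axis. Parked in the rest notch it is lifted 8.5 to 20.5 mm, turned 60 degrees clockwise seen from above, and stays when let go
- shank: plunger's steel shank, moves up and down only: origin on the axis, at the nut's underside while locked. A spring pulls it down: about 7 N lifts handle and shank off the seat, 0.3 N more per mm. Its 12.5 mm locking pin sits in a hole of the slide and is clear of it after 6 mm of lift
- plunger: turning part of the plunger (neck, bar, guide pin): origin as the shank's, x along the bar. Its 5 mm square brass guide pin points to its +y and runs in the sleeve's slot: an upright slot, open at the top, from which a cross slot goes 60 degrees clockwise (seen from above) to its end, where a rest notch is 3.5 mm deep. Upright slot and notch give about 4 degrees of turning play each way
- guide_pin (a point): outer end of the guide pin, 26 mm from the axis, 20 mm above the shank's origin. The sleeve is screwed higher or lower on each stand and is not measured: the pin can enter the cross slot somewhere between 12 and 24 mm of lift, with only 1.6 mm of play in height; below and above it the slot's side blocks the twist. Feel for it. The spring goes solid at 28 mm of lift
- slide: beaker slide, aluminium plate 160 (x) x 220 (y) x 12 mm, top face 46 mm above the bench; origin under its centre at bench height, axes as the station's. With the plunger retracted it runs along the station's -y with 1 to 3 N of friction
- pull_knob (a point): centre of the slide's black upright pull knob, 22 mm thick, 34 mm high, on a 12 mm steel stem, at the slide's leading corner on the robot's side; 94 mm above the bench
- slide_end (a point): point on the slide's leading end face (towards the station's -y), 40 mm above the bench, in line with the stop
- stop: blue clamp stop, 34 x 16 x 34 mm, clamped fast on the rail on the far side; its rubber face looks to the station's +y; origin at bench height under that face
- stop_face (a point): point on the stop's rubber face, 40 mm above the bench, where the slide's end face lands; axes as the station's, so slide_end lies on its +y side by the distance left to travel (90 to 135 mm at the start)
- nest (a point): centre of the floor of the black ring (80 mm outside, 12 mm high) on the slide in which the beaker stands
- beaker: glass beaker, 60 mm wide, 80 mm high, empty, loose in its ring on the slide; origin at the centre of its underside, z up
- flask: conical glass flask, 84 mm wide, 122 mm high, on the bench; origin at the centre of its underside
- reagent: amber jar with blue cap, 68 mm wide, 120 mm high, on the bench; origin at the centre of its underside
- wash: white plastic bottle with red cap, 64 mm wide, 160 mm high, on the bench; origin at the centre of its underside
There are look-alikes about, which are no part of the job. Leave any purple look-alike of the beaker alone.

How it is judged:
By the outcome, as a careful person would: the job done as asked, in the order asked, and still so for the second after the job is handed in, with the robot touching nothing.
It also fails if it takes over 72 s, if anything falls off the work surface, if the arm or the gripper's body presses on something with over 40 N, if the wrist force passes 120 N, or if a joint passes its speed limit or range.

## Robot

A 6-joint arm with a two-finger parallel gripper is mounted at the origin on the work surface. World frame = base frame: x ahead of the robot, y to its left, z up, the work surface at z = 0. Lengths are in m, angles in rad, forces in N, time in s.
With the tool pointing down it reaches from about 0.3 to 0.775 m from the base axis. Payload 14.6 kg.
Tool frame: the origin (TCP) lies at the very end of the fingers, on their centre line; the grasp point (between the pads) lies 19 mm behind it (manip.grasp_offset is the distance from the TCP to the grasp point, in m); z points along the fingers, x is the direction in which the jaws open and shut, and the axes are right-handed (so a half turn about z gives the same grasp; the last joint's range is limited). The gripper opens to 85 mm and grips with 20 to 120 N. Pads are 22 mm wide; open, the fingers measure 114 mm over their backs; the gripper's body (76 mm by 85 mm) begins 54 mm behind the grasp point. The pads swing forward as they close: fully open they stand 13 mm farther back than shut.
Start: joints at [-1.17, 0.3, 1.521, -0, 1.321, -0.067], TCP at [0.248, -0.491, 0.231] pointing down, gripper open.
Joint ranges: [-3.03, 3.03], [-0.79, 2.21], [0.23, 2.52], [-1.04, 4.18], [0, 3.07], [-2.55, 2.55]. Speed limits (rad/s): [2.22, 2.22, 2.57, 3.14, 3.14, 3.14].

## Interface

Orientations are given as a unit quaternion [x, y, z, w].
In Python, from workcell import manip gives the robot as it stands. The module is installed in compiled form; this text tells all that it offers.
- The arm moves only by the shell command python3 -m handwheel 'ROWS' [OPENING]. ROWS is JSON, a list of rows, each a list of 6 numbers: the shift along the tool's x, y, z scaled (see below), then the turn, a rotation vector about the tool's x, y, z scaled (see below). In form: [[dx, dy, dz, rx, ry, rz], ...]. A call has 1 to 12 rows; each row shifts and turns the commanded pose from where the row before left it, along the tool's axes as they then stand; what a row does not reach is not made up. The controller multiplies each number of a shift by 250 mm and each number of a turn by 90 degrees. A row lasts 1/12 s, in which the tool goes at most 41.7 mm and 7.16 degrees, less where a joint would pass 70% of its speed; a pose out of reach is approached as far as the arm can. A call with a number of a shift or a turn outside -1 to 1 is refused whole. A call with a gripper value outside its range is refused whole. OPENING is the closure in counts, from 0 (fully open) to 255 (shut), set as the call begins (- or left out, the last holds). The fingers move at their own pace and stop on an object; the grip force is fixed at half the most. Time passes only in rows, so rows that do not move let the fingers close. It gives the time, the measured TCP pose, the force and the opening at its end, in the units of the state.
- manip.state(): the state, without advancing time (a new reading comes with each control period).
- manip.grab_frame(name): name is "scene" or "top" or "wrist"; returns the picture (384x512x3 uint8, red, green, blue); there is no depth.
- manip.calibration(name): a dict with "fovy" (degrees; the focal length in pixels is half the picture's height over the tangent of half this angle, whatever the lens; pixels are square), "cx", "cy" (the principal point, pixels), "rvec" (rotation vector, rad) and "tvec" (3), from world to camera coordinates, as OpenCV has them. Camera axes: x right, y down, z forward; pixel columns grow to the right and rows downward; lengths in m; the calibration is good to about 2 mm. A picture is of the moment at which its call begins: read the wrist's pose just before it. calibration takes no time and is no camera call; for the wrist camera it gives the pose at the moment of the call.
- manip.finish_job(): hands the job in, once; it reports no verdict.
The state is a dict: "time_s": time; "joints": joint angles; "joint_velocities": joint speeds; "effort": joint torques, N m; "eef_pos": TCP position; "eef_rot": TCP orientation; "ft_force": force on the tool from outside, world axes, zero at the start; "wrist_torque": the same for the moment, N m; "finger_gap": finger opening in m.
Only numpy, scipy, OpenCV 4.12 (cv2) and the standard library are available. Lean on these libraries where they do the work, as an engineer would, in place of code of your own. Each camera call takes 0.05 s, during which the arm holds its last target.

## Working session

There is one attempt and no reset: what is moved stays moved. The work goes in short steps, Python scripts to look and compute and a shell command to move; the robot and the scene stay as the last step left them, time stands still between calls to the robot, and variables do not carry over. Pictures are saved under pics/ and viewed, and the job is handed in when it is done.

```bash
mkdir -p pics; ls
python3 - <<'E'
from workcell import manip
import cv2
print(manip.state(), manip.grasp_offset)
for n in ["scene","top","wrist"]:
    print(n,manip.calibration(n))
    cv2.imwrite(f"pics/{n}0.png",cv2.cvtColor(manip.grab_frame(n),cv2.COLOR_RGB2BGR))
E
```

```text
pics
{'time_s': 0.0, 'joints': array([-1.16960425e+00,  3.00460155e-01,  1.52160627e+00, -1.71362360e-05,
        1.32067544e+00, -6.65837992e-02]), 'joint_velocities': array([ 0.0007422 , -0.00012852, -0.0016887 ,  0.00127912,  0.00025552,
       -0.00053436]), 'effort': array([ 1.16981169e-03, -5.43496370e+01, -3.61788797e+01, -2.89666923e-05,
        4.03225640e-03, -2.48631613e-05]), 'eef_pos': array([ 0.24790492, -0.49069527,  0.23071666]), 'eef_rot': array([ 8.51735147e-01, -5.23972240e-01, -4.73104073e-04, -3.26209217e-04]), 'ft_force': array([ 0.15031892, -0.59178484, -0.13047812]), 'wrist_torque': array([ 0.01653182, -0.06277607,  0.02904194]), 'finger_gap': 0.0856830794790779} 0.0187
scene {'fovy': 56.354310008006614, 'cx': 255.82980843122843, 'cy': 195.84274299521545, 'rvec': array([ 1.5642729 ,  1.99161505, -0.80881632]), 'tvec': array([ 0.16647683, -0.37891347,  1.44085687])}
top {'fovy': 54.58775216526663, 'cx': 253.63946155385796, 'cy': 194.19901398028796, 'rvec': array([ 2.19296134, -2.13009656,  0.15657624]), 'tvec': array([-0.01520454,  0.64207442,  1.23072992])}
wrist {'fovy': 69.83173106408489, 'cx': 251.69939679039157, 'cy': 190.2204905890138, 'rvec': array([-2.44812482,  1.50544294,  0.23106659]), 'tvec': array([-0.55027922, -0.0400523 ,  0.37855112])}
```

View pics/scene0.png

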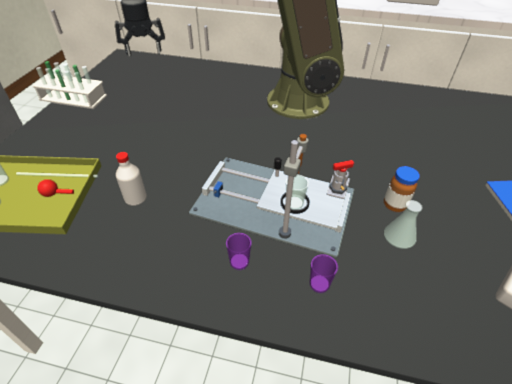

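View pics/top0.png

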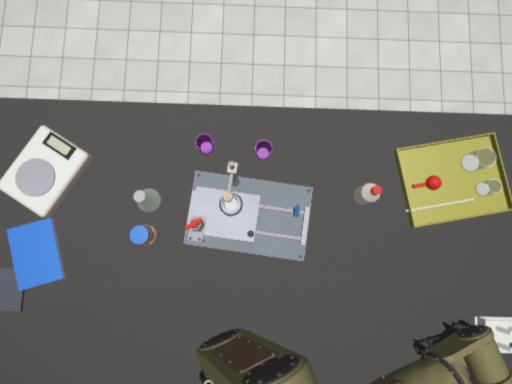

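View pics/wrist0.png

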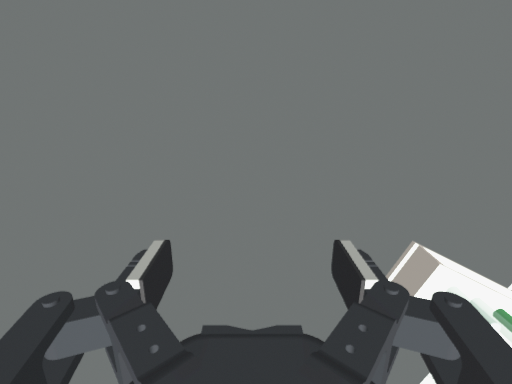

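The top view shows the station around (250,215), the red handle at (194,223), the black knob at (250,234) and the blue stop at (296,211). I'll enlarge both views.

Run:
```python
import cv2
a=cv2.imread("pics/top0.png")[160:270,170:330]; cv2.imwrite("pics/topc.png",cv2.resize(a,None,fx=5,fy=5,interpolation=cv2.INTER_CUBIC))
a=cv2.imread("pics/scene0.png")[125:250,185:365]; cv2.imwrite("pics/scenec.png",cv2.resize(a,None,fx=4.4,fy=4.4,interpolation=cv2.INTER_CUBIC))
```

```text
(no output)
```

View pics/topc.png

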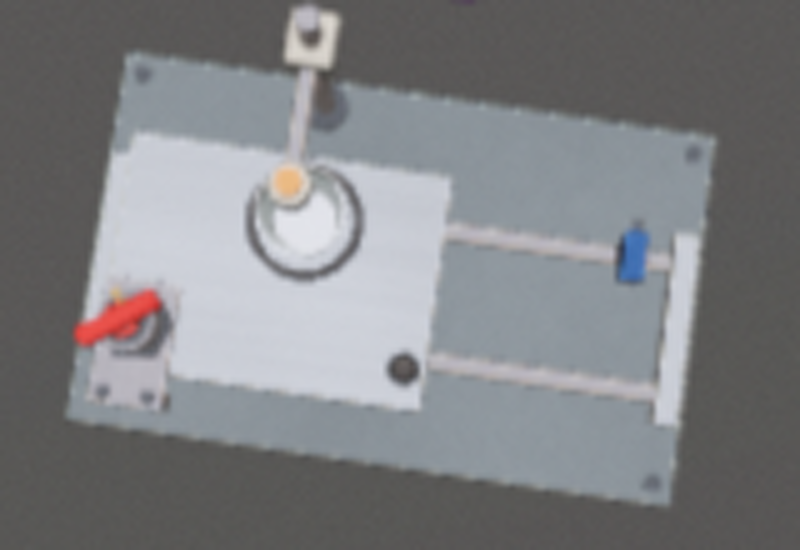

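View pics/scenec.png

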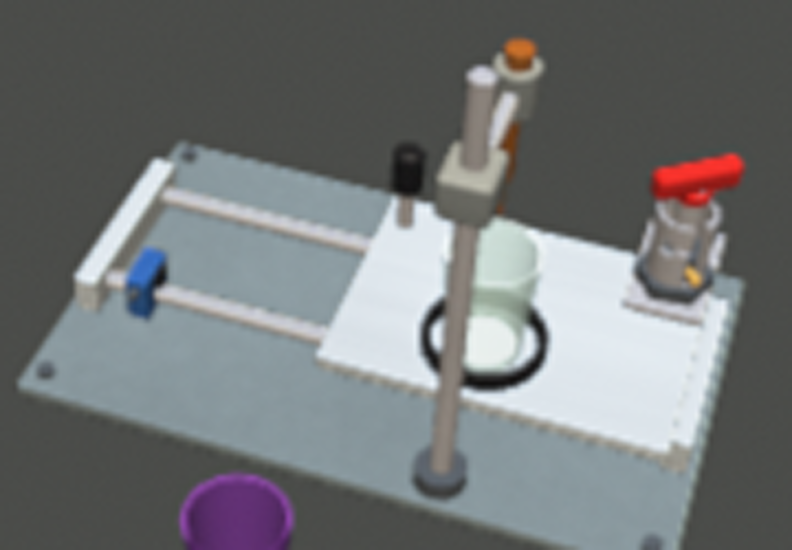

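```bash
cat > h.py <<'E'
import numpy as np, cv2
from scipy.optimize import least_squares
from workcell import manip
def cam(n):
    c=manip.calibration(n); f=192/np.tan(np.radians(c['fovy']/2))
    return np.array([[f,0,c['cx']],[0,f,c['cy']],[0,0,1]]),cv2.Rodrigues(c['rvec'])[0],np.array(c['tvec'])
def ray(c,u,v,z):
    K,R,t=c; d=R.T@np.linalg.solve(K,[u,v,1]); o=-R.T@t
    return o+d*(z-o[2])/d[2]
def proj(c,P):
    K,R,t=c; q=K@(R@np.array(P)+t); return q[:2]/q[2]
def yaw(R): return np.degrees(np.arctan2(R[1,0],R[0,0]))
E
python3 - <<'E'
from h import *
T=cam("top")
C=lambda u,v,z: ray(T,170+(u+.5)/5-.5,160+(v+.5)/5-.5,z)
cor=np.array([C(127,53,.012),C(715,136,.012),C(670,505,.012),C(68,418,.012)])
loc=np.array([[.13,.21],[.13,-.21],[-.13,-.21],[-.13,.21]])
S=least_squares(lambda p:(np.c_[np.cos(p[2])*loc[:,0]-np.sin(p[2])*loc[:,1]+p[0],np.sin(p[2])*loc[:,0]+np.cos(p[2])*loc[:,1]+p[1]]-cor[:,:2]).ravel(),[.5,0,0])
x,y,a=S.x; print("station",x,y,np.degrees(a),S.fun*1000)
R=np.array([[np.cos(a),-np.sin(a)],[np.sin(a),np.cos(a)]])
w=lambda p:R@p+[x,y]; inv=lambda P:R.T@(P[:2]-[x,y])
print("plunger world",w([-.05,.135]))
e1,e2=C(76,338,.145),C(162,296,.15); print("bar ends",e1,e2,(e1+e2)/2,np.linalg.norm(e1-e2),np.degrees(np.arctan2(*(e2-e1)[[1,0]])))
print("knob",C(403,366,.111),inv(C(403,366,.111)))
for n,q in dict(s1=(133,133),s2=(452,177),s3=(420,410)).items(): print(n,inv(C(*q,.046)))
print("stop edges",[inv(C(*q,.06)) for q in [(622,228),(617,280),(648,230)]])
print("guidepin",inv(C(118,296,.08)))
Sc=cam("scene")
C2=lambda u,v,z: ray(Sc,185+(u+.5)/4.4-.5,125+(v+.5)/4.4-.5,z)
print("scene: bar",C2(653,180,.144),C2(742,170,.144)," knob top",C2(408,152,.111), "corners",inv(C2(20,383,.012)),inv(C2(180,143,.012)))
E
```

```text
station 0.5737032465547471 0.01836112803912275 -6.432975765638156 [ 1.41501701  0.71303044  0.75294897 -1.30078183 -0.81949148 -1.17431238
 -1.3484745   1.76206376]
plunger world [0.53914358 0.15811316]
bar ends [0.51944881 0.21489819 0.145     ] [0.54665076 0.16240538 0.15      ] [0.53304979 0.18865178 0.1475    ] 0.05933330927522296 -62.60665548271701
knob [0.50884385 0.01191059 0.111     ] [-0.06372829 -0.01367682]
s1 [0.0686193 0.1905083]
s2 [ 0.06955469 -0.02896261]
s3 [-0.08946549 -0.02938593]
stop edges [array([ 0.04970717, -0.14672547]), array([ 0.01450183, -0.14781036]), array([ 0.05084593, -0.16424422])]
guidepin [-0.04390104  0.17761502]
scene: bar [0.53906224 0.16514251 0.144     ] [0.51655311 0.21654913 0.144     ]  knob top [0.50945359 0.0119328  0.111     ] corners [ 0.12602606 -0.20648068] [-0.13010141 -0.206498  ]
```

Run:
```python
from h import *
T=cam("top");Sc=cam("scene")
C=lambda u,v,z: ray(T,170+(u+.5)/5-.5,160+(v+.5)/5-.5,z)
C2=lambda u,v,z: ray(Sc,185+(u+.5)/4.4-.5,125+(v+.5)/4.4-.5,z)
a=np.radians(-6.43);R=np.array([[np.cos(a),-np.sin(a)],[np.sin(a),np.cos(a)]])
inv=lambda P:R.T@(P[:2]-[.5737,.01836])
print("foot",inv(C(326,108,.015)),inv(C2(440,472,.015)))
print("coltop",inv(C(306,18,.3)),inv(C2(482,75,.3)))
print("tip arm end",inv(C(289,182,.19)),inv(C(289,182,.155)), inv(C2(520,45,.19)))
print("nut",inv(C(143,328,.065)),inv(C2(675,278,.065)))
print("bar",inv(C(119,318,.15)),inv(C2(698,176,.144)))
print("bracket",inv(C(85,400,.06)),inv(C(165,408,.06)))
```

```text
foot [0.10937112 0.06468655] [0.10488265 0.06483214]
coltop [0.11204862 0.06669825] [0.09190371 0.06187004]
tip arm end [0.03372635 0.0702004 ] [0.03778342 0.0726716 ] [-0.09140791  0.0445587 ]
nut [-0.06185259  0.16015251] [-0.05772106  0.16771862]
bar [-0.06014587  0.16418729] [-0.06404663  0.16661412]
bracket [-0.11400408  0.1911828 ] [-0.11180909  0.1380839 ]
```

The plate's centre sits at station (10,-30), so the features now agree. The plunger axis is at about (0.533, 0.189), the bar yaw is about -64° and the knob is at (0.509, 0.012). Next I move above the handle.

```bash
python3 -m handwheel '[[-0.096,-0.112,0,0,0,0],[-0.096,-0.112,0,0,0,0],[-0.096,-0.112,0,0,0,0],[-0.096,-0.112,0,0,0,0],[-0.096,-0.112,0,0,0,0],[-0.096,-0.112,0,0,0,0],[-0.096,-0.112,0,0,0,0],[-0.096,-0.112,0,0,0,0],[-0.096,-0.112,0,0,0,0],[-0.096,-0.112,0,0,0,0]]' 0
python3 -m handwheel '[[-0.096,-0.112,0,0,0,0],[-0.096,-0.112,0,0,0,0],[-0.096,-0.112,0,0,0,0],[-0.096,-0.112,0,0,0,0],[-0.096,-0.112,0,0,0,0],[-0.096,-0.112,0,0,0,0],[-0.096,-0.112,0,0,0,0],[-0.096,-0.112,0,0,0,0]]'
```

```text
time_s: 0.98
eef_pos: [0.3899, -0.1486, 0.2313]
eef_rot: [0.852, -0.524, 0.0, -0.0]
ft_force: [0.0, -1.4, -0.7]
finger_gap: 0.0854
time_s: 1.65
eef_pos: [0.5033, 0.1239, 0.2311]
eef_rot: [0.852, -0.524, -0.0, 0.0]
ft_force: [0.6, -1.0, 0.3]
finger_gap: 0.0851
```

```bash
python3 -m handwheel '[[0,0,0,0,0,-0.076],[0,0,0,0,0,-0.076],[0,0,0,0,0,-0.076],[0,0,0,0,0,-0.076],[0,0,0,0,0,-0.076],[0,0,0,0,0,-0.076],[0,0,0,0,0,-0.076],[0,0,0,0,0,-0.076],[0,0,0,0,0,-0.076],[0,0,0,0,0,-0.076],[0,0,0,0,0,-0.076],[0,0,0,0,0,-0.076]]'
python3 -m handwheel '[[0,0,0,0,0,-0.076],[0,0,0,0,0,0],[0,0,0,0,0,0]]'
python3 - <<'E'
from h import *
np.savez("pics/w1.npz",*cam("wrist"))
im=cv2.cvtColor(manip.grab_frame("wrist"),cv2.COLOR_RGB2BGR); cv2.imwrite("pics/w1.png",cv2.resize(im,(800,600),interpolation=cv2.INTER_CUBIC))
E
```

```text
time_s: 2.65
eef_pos: [0.5029, 0.1219, 0.2311]
eef_rot: [0.986, 0.167, -0.0, -0.0]
ft_force: [0.1, -0.3, -0.5]
finger_gap: 0.0851
time_s: 2.9
eef_pos: [0.503, 0.1219, 0.2311]
eef_rot: [0.975, 0.221, -0.0, -0.0]
ft_force: [-0.6, -0.8, -0.5]
finger_gap: 0.0857
```

View pics/w1.png

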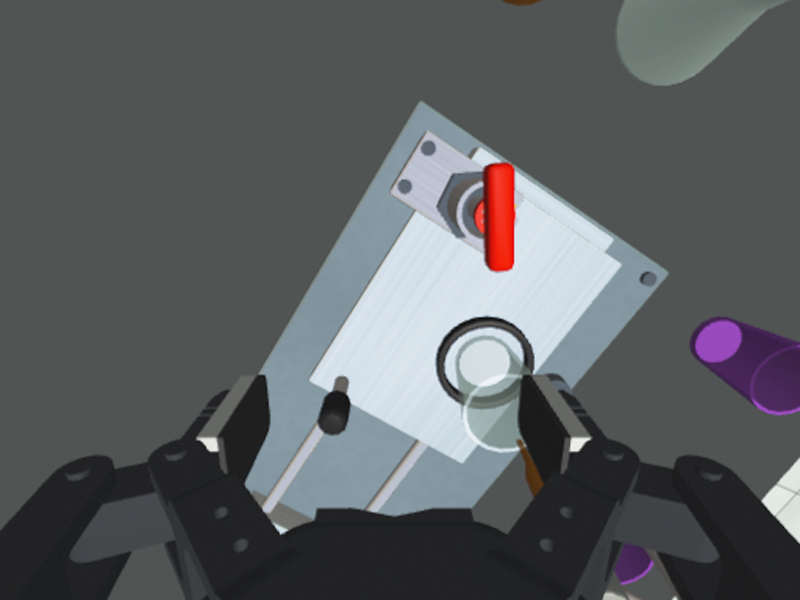

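The wrist view shows the bar from (499,166) to (500,270), the nut near (472,208) and the knob at (333,415). The bar is nearly parallel to the image column, so the yaw is about right.

Run:
```python
from h import *
d=np.load("pics/w1.npz"); W=(d['arr_0'],d['arr_1'],d['arr_2'])
C=lambda u,v,z: ray(W,(u+.5)*.64-.5,(v+.5)*.64-.5,z)
a,b=C(499,165,.153),C(501,269,.153)
print("top edges of bar",a,b,(a+b)/2,np.linalg.norm(a-b),np.degrees(np.arctan2(*(b-a)[[1,0]])))
# upper rim of nut/bracket
print("nut",C(471,207,.070)); print("sleeve L/R bottom?",C(457,210,.115))
print("neck", C(480,217,.133))
for p in [(420,101),(668,272)]: print("corner",C(*p,.012))
print("knob top", C(333,424,.111))
s=manip.state(); import scipy.spatial.transform as t
Rm=t.Rotation.from_quat(s['eef_rot']).as_matrix(); print(s['eef_pos'],Rm,"toolyaw",yaw(Rm))
a0=np.radians(-6.43);R0=np.array([[np.cos(a0),-np.sin(a0)],[np.sin(a0),np.cos(a0)]]);inv=lambda P:R0.T@(P[:2]-[.5737,.01836])
for p in [(420,101),(668,272)]: print("corner",inv(C(*p,.012)))
T=cam("top")
print("handle dx tool", Rm.T@(np.array([.533,.189,.2311])-s['eef_pos']), s['joints'])
```

```text
top edges of bar [0.51625926 0.21109725 0.153     ] [0.54319241 0.16602106 0.153     ] [0.52972583 0.18855916 0.153     ] 0.052509592343612105 -59.141558505748016
nut [0.53019138 0.18649018 0.07      ]
sleeve L/R bottom? [0.51454722 0.18188421 0.115     ]
neck [0.52468529 0.18455286 0.133     ]
corner [0.46784864 0.23951065 0.012     ]
corner [0.72184991 0.21064618 0.012     ]
knob top [0.50632728 0.01288386 0.111     ]
[0.50299398 0.12194837 0.23116663] [[ 9.02790176e-01  4.30081182e-01 -2.73206817e-04]
 [ 4.30081192e-01 -9.02790212e-01 -2.36254433e-05]
 [-2.56809299e-04 -9.61722955e-05 -9.99999962e-01]] toolyaw 25.472713809739048
corner [-0.12995199  0.20790527]
corner [0.12568398 0.20766778]
handle dx tool [ 5.59268036e-02 -4.76285260e-02  5.68435623e-05] [ 1.67070304e-01  2.27897418e-01  1.61214861e+00  2.29618410e-05
  1.30181996e+00 -2.77518514e-01]
```

```bash
python3 -m handwheel '[[0.072,-0.064,0.04,0,0,0],[0.072,-0.064,0.04,0,0,0],[0.072,-0.064,0.04,0,0,0],[0,0,0,0,0,0],[0,0,0,0,0,0]]'
python3 - <<'E'
from h import *
np.savez("pics/w2.npz",*cam("wrist"))
im=cv2.cvtColor(manip.grab_frame("wrist"),cv2.COLOR_RGB2BGR); cv2.imwrite("pics/w2.png",cv2.resize(im,(800,600),interpolation=cv2.INTER_CUBIC))
cv2.imwrite("pics/s2.png",cv2.resize(cv2.cvtColor(manip.grab_frame("scene"),cv2.COLOR_RGB2BGR)[60:220,240:440],None,fx=4,fy=3.75))
E
```

```text
time_s: 3.37
eef_pos: [0.5306, 0.1892, 0.2004]
eef_rot: [0.975, 0.222, -0.001, 0.0]
ft_force: [-0.2, 0.4, 1.2]
finger_gap: 0.0854
```

View pics/w2.png

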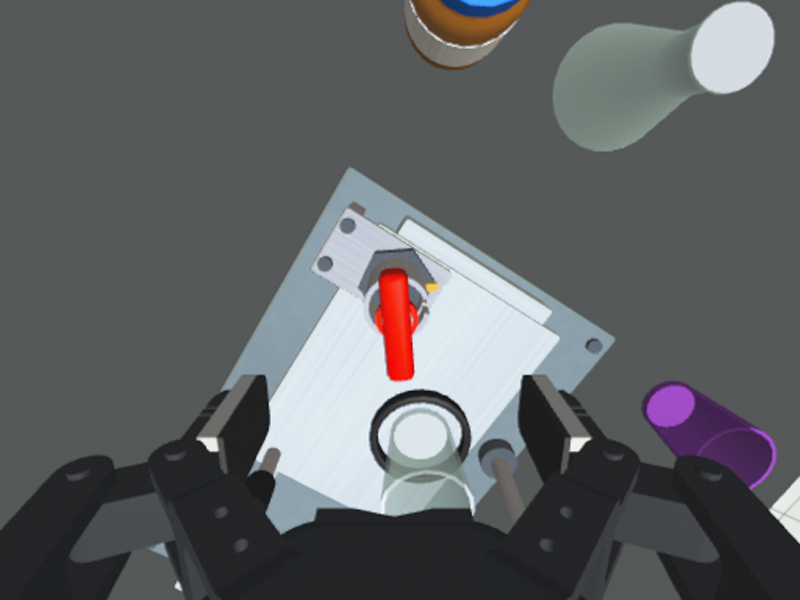

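View pics/s2.png

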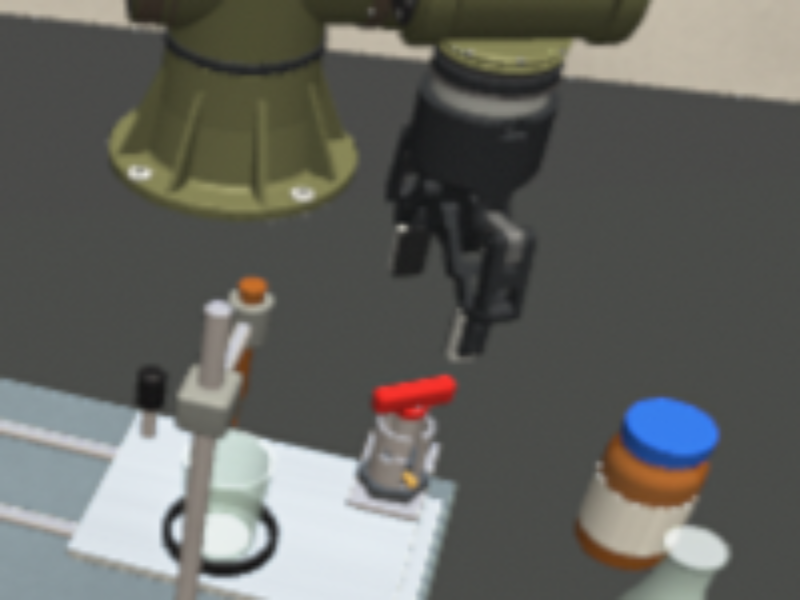

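Run:
```python
from h import *
d=np.load("pics/w2.npz"); W=(d['arr_0'],d['arr_1'],d['arr_2'])
C=lambda u,v,z: ray(W,(u+.5)*.64-.5,(v+.5)*.64-.5,z)
a,b=C(393,272,.153),C(401,379,.153)
print("bar",a,b,(a+b)/2,np.linalg.norm(a-b),np.degrees(np.arctan2(*(b-a)[[1,0]])))
l1,l2,r1,r2=[C(*p,.153) for p in [(381,280),(389,374),(405,278),(413,372)]]
for p,q in((l1,l2),(r1,r2)): print(np.degrees(np.arctan2(*(q-p)[[1,0]])))
s=manip.state(); import scipy.spatial.transform as t
Rm=t.Rotation.from_quat(s['eef_rot']).as_matrix(); print(s['eef_pos'],yaw(Rm))
print("in tool",Rm.T@(a-s['eef_pos']),Rm.T@(b-s['eef_pos']))
im=cv2.imread("pics/w2.png")[230:400,340:470]; cv2.imwrite("pics/w2c.png",cv2.resize(im,None,fx=3.5,fy=3.5))
print("nut",C(398,290,.07))
```

```text
bar [0.51693595 0.21422762 0.153     ] [0.54387595 0.16716141 0.153     ] [0.53040595 0.19069452 0.153     ] 0.054230911801797704 -60.21381720499967
-60.14298008389909
-59.18743272623005
[0.53078043 0.18822255 0.20153817] 25.616776170135086
in tool [-0.00124327 -0.02943936  0.0485352 ] [0.00269962 0.02464802 0.04854076]
nut [0.53386112 0.18584662 0.07      ]
```

View pics/w2c.png

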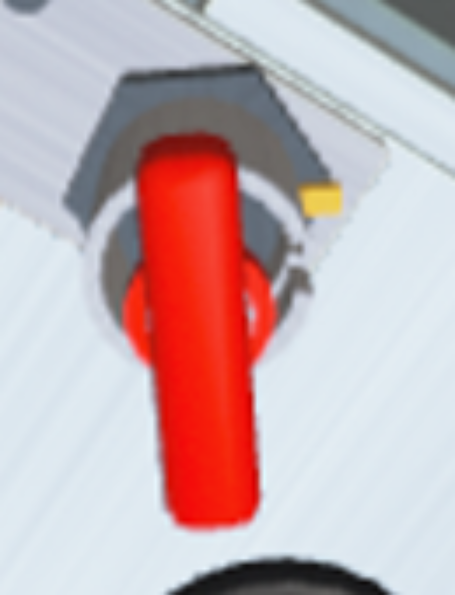

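```bash
python3 -m handwheel '[[0,0,0.096,0,0,-0.0245],[0,0,0.096,0,0,-0.0245],[0,0,0.096,0,0,0],[0,0,0,0,0,0],[0,0,0,0,0,0],[0,0,0,0,0,0],[0,0,0,0,0,0]]' 180
python3 - <<'E'
from h import *
np.savez("pics/w3.npz",*cam("wrist"))
im=cv2.cvtColor(manip.grab_frame("wrist"),cv2.COLOR_RGB2BGR); cv2.imwrite("pics/w3.png",cv2.resize(im,(800,600),interpolation=cv2.INTER_CUBIC))
s=manip.state(); print(s['eef_pos'],s['finger_gap'],s['wrist_torque'])
E
```

```text
time_s: 4.05
eef_pos: [0.5316, 0.1886, 0.1313]
eef_rot: [0.966, 0.26, 0.001, -0.0]
ft_force: [-0.3, 0.9, 0.2]
finger_gap: 0.0251
[0.53153592 0.18867043 0.13105573] 0.025327710011941392 [ 0.0035387  -0.00365239  0.01787764]
```

View pics/w3.png

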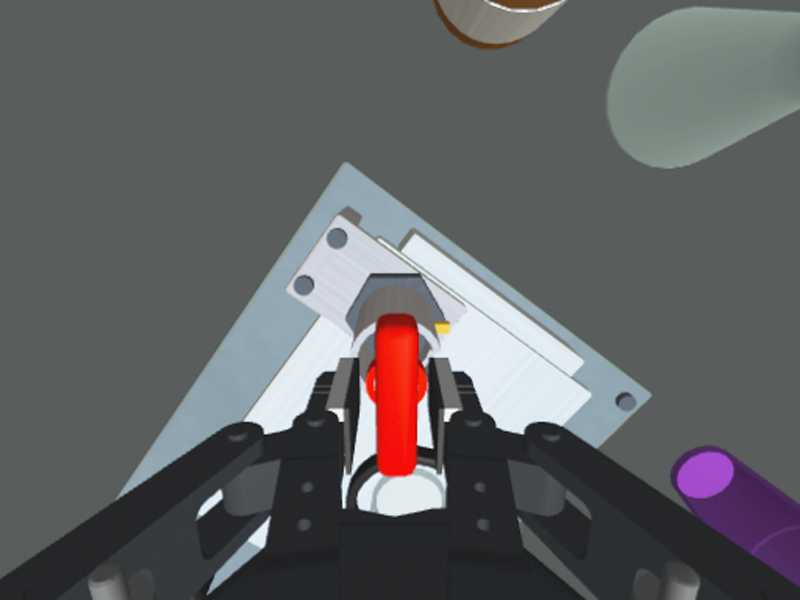

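Run:
```python
from h import *
d=np.load("pics/w3.npz"); W=(d['arr_0'],d['arr_1'],d['arr_2'])
C=lambda u,v,z: ray(W,(u+.5)*.64-.5,(v+.5)*.64-.5,z)
a,b=C(396,325,.153),C(396,473,.153)
import scipy.spatial.transform as t
s=manip.state();Rm=t.Rotation.from_quat(s['eef_rot']).as_matrix()
print((a+b)/2,np.linalg.norm(a-b),Rm.T@(a-s['eef_pos']),Rm.T@(b-s['eef_pos']))
```

```text
[0.52984916 0.19081431 0.153     ] 0.053324769760531084 [-0.00037385 -0.02934904 -0.02196405] [-0.0002806   0.02397564 -0.02192977]
```

```bash
python3 -m handwheel '[[0,-0.005,0.004,0,0,0],[0,0,0,0,0,0],[0,0,0,0,0,0],[0,0,0,0,0,0],[0,0,0,0,0,0],[0,0,0,0,0,0]]' 255
python3 -c "
from h import *
s=manip.state();print(s['eef_pos'],s['finger_gap'],s['ft_force'],s['wrist_torque'])"
```

```text
time_s: 4.6
eef_pos: [0.5313, 0.19, 0.13]
eef_rot: [0.966, 0.26, 0.002, 0.0]
ft_force: [2.3, -0.4, 6.7]
finger_gap: 0.013
[0.53131762 0.18996854 0.12995878] 0.01296745746326103 [ 2.33318667 -0.37838719  6.67200857] [-2.36235805e-04 -3.96222676e-01  2.16841616e-03]
```

```bash
python3 -m handwheel '[[0,0,-0.008,0,0,0],[0,0,-0.008,0,0,0],[0,0,-0.008,0,0,0],[0,0,-0.008,0,0,0],[0,0,-0.008,0,0,0],[0,0,0,0,0,0],[0,0,0,0,0,0]]'
cat > st.py <<'E'
from h import *
import scipy.spatial.transform as t
s=manip.state();Rm=t.Rotation.from_quat(s['eef_rot']).as_matrix()
print(s['time_s'],"lift",round((s['eef_pos'][2]-.1300)*1000,2),"xy",s['eef_pos'][:2].round(4),"yaw",round(yaw(Rm),2),"F",s['ft_force'].round(2),"M",s['wrist_torque'].round(3),"Ftool",(Rm.T@s['ft_force']).round(1),"gap",round(s['finger_gap'],4))
E
python3 st.py
```

```text
time_s: 5.18
eef_pos: [0.5309, 0.1898, 0.1382]
eef_rot: [0.966, 0.26, 0.001, 0.0]
ft_force: [10.3, 0.9, -9.6]
finger_gap: 0.013
5.1833 lift 8.23 xy [0.5309 0.1898] yaw 30.12 F [10.31  0.89 -9.58] M [ 0.345 -1.665 -0.044] Ftool [9.3 4.4 9.6] gap 0.013
```

```bash
python3 -m handwheel '[[0.004,0.002,0,0,0,0],[0,0,0,0,0,0],[0,0,0,0,0,0]]'
python3 st.py
```

```text
time_s: 5.43
eef_pos: [0.5313, 0.1898, 0.1379]
eef_rot: [0.966, 0.26, -0.0, -0.0]
ft_force: [4.7, 0.8, -10.2]
finger_gap: 0.0128
5.4333 lift 7.88 xy [0.5313 0.1898] yaw 30.13 F [  4.7    0.83 -10.16] M [ 0.269 -0.935  0.055] Ftool [ 4.5  1.6 10.2] gap 0.0128
```

```bash
python3 -m handwheel '[[0.004,0.001,-0.004,0,0,0.022],[0,0,0,0,0,0],[0,0,0,0,0,0]]'; python3 st.py
python3 -m handwheel '[[0,0,-0.004,0,0,0.011],[0,0,0,0,0,0]]'; python3 st.py
python3 -m handwheel '[[0,0,0,0,0,0.011],[0,0,0,0,0,0]]'; python3 st.py
```

```text
time_s: 5.68
eef_pos: [0.5318, 0.19, 0.1388]
eef_rot: [0.97, 0.244, -0.001, -0.0]
ft_force: [0.3, 0.3, -9.6]
finger_gap: 0.0129
5.6833 lift 8.8 xy [0.5318 0.19  ] yaw 28.2 F [ 0.29  0.31 -9.64] M [ 0.068  0.034 -0.043] Ftool [ 0.4 -0.1  9.6] gap 0.0129
time_s: 5.85
eef_pos: [0.5319, 0.19, 0.1401]
eef_rot: [0.972, 0.234, -0.001, 0.0]
ft_force: [-1.5, -0.5, -9.1]
finger_gap: 0.0128
5.85 lift 10.07 xy [0.5319 0.19  ] yaw 27.11 F [-1.45 -0.55 -9.09] M [-0.05   0.289  0.006] Ftool [-1.5 -0.2  9.1] gap 0.0128
time_s: 6.02
eef_pos: [0.532, 0.19, 0.1401]
eef_rot: [0.974, 0.226, -0.0, 0.0]
ft_force: [-2.7, 0.7, -9.8]
finger_gap: 0.0129
6.0167 lift 10.07 xy [0.532 0.19 ] yaw 26.1 F [-2.69  0.72 -9.85] M [-0.108  0.52  -0.008] Ftool [-2.1 -1.8  9.9] gap 0.0129
```

```bash
python3 -m handwheel '[[-0.001,0,0,0,0,0.011],[0,0,0,0,0,0]]'; python3 st.py
python3 -m handwheel '[[0,0,0,0,0,0.011],[0,0,0,0,0,0]]'; python3 st.py
```

```text
time_s: 6.18
eef_pos: [0.532, 0.19, 0.1402]
eef_rot: [0.976, 0.217, -0.0, -0.0]
ft_force: [-1.9, -0.0, -10.7]
finger_gap: 0.013
6.1833 lift 10.16 xy [0.532 0.19 ] yaw 25.11 F [ -1.87  -0.03 -10.73] M [0.054 0.501 0.012] Ftool [-1.7 -0.8 10.7] gap 0.013
time_s: 6.35
eef_pos: [0.532, 0.19, 0.1402]
eef_rot: [0.978, 0.209, -0.0, -0.0]
ft_force: [-1.8, -0.3, -10.6]
finger_gap: 0.0126
6.35 lift 10.17 xy [0.532 0.19 ] yaw 24.12 F [ -1.8   -0.34 -10.64] M [ 0.072  0.527 -0.022] Ftool [-1.8 -0.4 10.6] gap 0.0126
```

```bash
python3 -m handwheel '[[0,0,0,0,0,0.008],[0,0,0,0,0,0]]'; python3 st.py
python3 -m handwheel '[[0,0,0,0,0,0.008],[0,0,0,0,0,0]]'; python3 st.py
```

```text
time_s: 6.52
eef_pos: [0.532, 0.19, 0.1402]
eef_rot: [0.979, 0.203, -0.0, -0.0]
ft_force: [-3.5, -0.3, -11.8]
finger_gap: 0.0129
6.5167 lift 10.16 xy [0.532 0.19 ] yaw 23.42 F [ -3.53  -0.31 -11.83] M [0.141 0.613 0.038] Ftool [-3.4 -1.1 11.8] gap 0.0129
time_s: 6.68
eef_pos: [0.532, 0.19, 0.1402]
eef_rot: [0.98, 0.197, -0.0, -0.0]
ft_force: [-2.7, 1.2, -11.6]
finger_gap: 0.0128
6.6833 lift 10.17 xy [0.532 0.19 ] yaw 22.7 F [ -2.69   1.21 -11.56] M [0.253 0.651 0.145] Ftool [-2.  -2.2 11.6] gap 0.0128
```

```bash
python3 -m handwheel '[[0,0,-0.004,0,0,0.003],[0,0,0,0,0,0]]'; python3 st.py
python3 -m handwheel '[[0,0,-0.004,0,0,0],[0,0,0,0,0,0]]'; python3 st.py
```

```text
time_s: 6.85
eef_pos: [0.532, 0.19, 0.1412]
eef_rot: [0.981, 0.195, -0.0, -0.0]
ft_force: [-2.7, 0.7, -12.7]
finger_gap: 0.0129
6.85 lift 11.2 xy [0.532 0.19 ] yaw 22.47 F [ -2.71   0.71 -12.74] M [0.308 0.649 0.075] Ftool [-2.2 -1.7 12.7] gap 0.0129
time_s: 7.02
eef_pos: [0.532, 0.19, 0.1423]
eef_rot: [0.981, 0.195, -0.0, -0.0]
ft_force: [-3.3, 1.3, -12.8]
finger_gap: 0.0132
7.0167 lift 12.29 xy [0.532 0.19 ] yaw 22.49 F [ -3.32   1.33 -12.77] M [0.35  0.678 0.121] Ftool [-2.6 -2.5 12.8] gap 0.0132
```

```bash
python3 -m handwheel '[[0,0,-0.004,0,0,0],[0,0,0,0,0,0]]'|head -0; python3 st.py
```

```text
7.1833 lift 13.37 xy [0.5321 0.19  ] yaw 22.48 F [ -3.42   1.52 -13.26] M [0.396 0.732 0.162] Ftool [-2.6 -2.7 13.3] gap 0.0129Exception ignored on flushing sys.stdout:
BrokenPipeError: [Errno 32] Broken pipe
```

```bash
python3 -m handwheel '[[0,0,-0.004,0,0,0],[0,0,0,0,0,0]]' >/dev/null; python3 st.py
```

```text
7.35 lift 14.44 xy [0.5321 0.19  ] yaw 22.48 F [ -2.7    2.16 -12.28] M [0.448 0.77  0.159] Ftool [-1.7 -3.  12.3] gap 0.0128
```

```bash
python3 -m handwheel '[[0,0,-0.004,0,0,0],[0,0,0,0,0,0]]' >/dev/null; python3 st.py
```

```text
7.5167 lift 15.41 xy [0.5321 0.19  ] yaw 22.48 F [ -3.17   1.53 -13.85] M [0.449 0.718 0.084] Ftool [-2.3 -2.6 13.9] gap 0.013
```

```bash
python3 -m handwheel '[[0,0,0,0,0,0.008],[0,0,0,0,0,0]]' >/dev/null; python3 st.py
```

```text
7.6833 lift 15.42 xy [0.5321 0.19  ] yaw 21.71 F [ -3.75   2.94 -12.03] M [0.495 0.746 0.202] Ftool [-2.4 -4.1 12. ] gap 0.0129
```

```bash
python3 -m handwheel '[[0,0,-0.004,0,0,0],[0,0,0,0,0,0]]' >/dev/null; python3 st.py
```

```text
7.85 lift 16.24 xy [0.5321 0.19  ] yaw 21.77 F [ -2.92   3.31 -14.63] M [0.599 0.648 0.186] Ftool [-1.5 -4.2 14.6] gap 0.0124
```

```bash
python3 -m handwheel '[[0,0,-0.004,0,0,0],[0,0,0,0,0,0]]' >/dev/null; python3 st.py
```

```text
8.0167 lift 17.34 xy [0.5321 0.19  ] yaw 21.77 F [ -3.1    3.49 -15.33] M [0.492 0.685 0.2  ] Ftool [-1.6 -4.4 15.3] gap 0.013
```

```bash
python3 -m handwheel '[[0,0,-0.004,0,0,0],[0,0,0,0,0,0]]' >/dev/null; python3 st.py
```

```text
8.1833 lift 18.51 xy [0.5321 0.1899] yaw 21.76 F [ -3.32   1.86 -13.24] M [0.401 0.754 0.146] Ftool [-2.4 -3.  13.2] gap 0.0128
```

```bash
python3 -m handwheel '[[0,0,-0.004,0,0,0],[0,0,0,0,0,0]]' >/dev/null; python3 st.py
```

```text
8.35 lift 19.6 xy [0.5322 0.1899] yaw 21.76 F [ -4.4    2.01 -14.  ] M [0.336 0.731 0.071] Ftool [-3.3 -3.5 14. ] gap 0.013
```

```bash
python3 -m handwheel '[[0,0,0,0,0,0.008],[0,0,0,0,0,0]]' >/dev/null; python3 st.py
```

```text
8.5167 lift 19.55 xy [0.5322 0.19  ] yaw 20.98 F [ -4.71   1.4  -13.22] M [0.393 0.808 0.118] Ftool [-3.9 -3.  13.2] gap 0.0128
```

```bash
python3 -m handwheel '[[0,0,0,0,0,0.011],[0,0,0,0,0,0]]' >/dev/null; python3 st.py
```

```text
8.6833 lift 19.49 xy [0.5322 0.19  ] yaw 19.97 F [ -4.63   2.28 -11.12] M [0.392 0.815 0.112] Ftool [-3.6 -3.7 11.1] gap 0.0124
```

```bash
python3 -m handwheel '[[-0.003,-0.003,0,0,0,0.02],[0,0,0,0,0,0]]' >/dev/null; python3 st.py
```

```text
8.85 lift 19.96 xy [0.5318 0.1901] yaw 18.15 F [-1.5  -0.56 -7.03] M [-0.222  0.238 -0.023] Ftool [-1.6  0.1  7. ] gap 0.0129
```

```bash
python3 -m handwheel '[[0,0,0,0,0,0.02],[0,0,0,0,0,0]]' >/dev/null; python3 st.py
```

```text
9.0167 lift 20.09 xy [0.5318 0.1902] yaw 16.39 F [-0.28 -2.16 -6.06] M [-0.232  0.162 -0.042] Ftool [-0.9  2.   6.1] gap 0.0124
```

```bash
python3 -m handwheel '[[0,0.001,-0.003,0,0,0],[0,0,0,0,0,0]]' >/dev/null; python3 st.py
```

```text
9.1833 lift 20.41 xy [0.5317 0.1901] yaw 16.5 F [ 1.   -1.03 -7.87] M [-0.094 -0.202 -0.022] Ftool [0.7 1.3 7.9] gap 0.013
```

```bash
python3 -m handwheel '[[0,0,-0.003,0,0,0],[0,0,0,0,0,0]]' >/dev/null; python3 st.py
```

```text
9.35 lift 20.78 xy [0.5316 0.1901] yaw 16.48 F [  3.58  -0.82 -11.87] M [-0.04  -0.757 -0.035] Ftool [ 3.2  1.8 11.9] gap 0.0126
```

```bash
python3 -m handwheel '[[0.002,0.001,-0.001,0,0,0.02],[0,0,0,0,0,0.02],[0,0,0,0,0,0]]' >/dev/null; python3 st.py
```

```text
9.6 lift 20.79 xy [0.5317 0.19  ] yaw 12.79 F [  2.73  -0.22 -12.66] M [ 0.029 -0.439  0.033] Ftool [ 2.6  0.8 12.7] gap 0.0129
```

```bash
python3 -m handwheel '[[0,0,0,0,0,0.02],[0,0,0,0,0,0.02],[0,0,0,0,0,0]]' >/dev/null; python3 st.py
```

```text
9.85 lift 20.8 xy [0.5317 0.1901] yaw 9.24 F [  1.65  -0.02 -12.78] M [ 0.026 -0.453  0.014] Ftool [ 1.6  0.3 12.8] gap 0.0125
```

Turning freely at about 12.8 N, which is the spring load only. I'll continue the twist.

```bash
python3 -m handwheel '[[0,0,0,0,0,0.03],[0,0,0,0,0,0.03],[0,0,0,0,0,0.03],[0,0,0,0,0,0]]' >/dev/null; python3 st.py
```

```text
10.1833 lift 20.84 xy [0.5318 0.1901] yaw 1.14 F [  3.16  -0.82 -12.89] M [ 0.002 -0.489  0.01 ] Ftool [ 3.1  0.9 12.9] gap 0.0128
```

```bash
python3 -m handwheel '[[0,0,0,0,0,0.03],[0,0,0,0,0,0.03],[0,0,0,0,0,0.03],[0,0,0,0,0,0]]' >/dev/null; python3 st.py
```

```text
10.5167 lift 20.87 xy [0.5318 0.19  ] yaw -6.91 F [  3.31   0.71 -14.12] M [ 0.005 -0.585 -0.06 ] Ftool [ 3.2 -1.1 14.1] gap 0.0128
```

```bash
python3 -m handwheel '[[0.002,0,0,0,0,0.03],[0,0,0,0,0,0.03],[0,0,0,0,0,0.03],[0,0,0,0,0,0]]' >/dev/null; python3 st.py
```

```text
10.85 lift 20.85 xy [0.532 0.19 ] yaw -14.98 F [  0.79   0.18 -13.54] M [ 0.077 -0.186 -0.009] Ftool [ 0.7 -0.4 13.5] gap 0.0127
```

```bash
python3 -m handwheel '[[0,0,0,0,0,0.03],[0,0,0,0,0,0.03],[0,0,0,0,0,0.03],[0,0,0,0,0,0]]' >/dev/null; python3 st.py
```

```text
11.1833 lift 20.86 xy [0.5321 0.19  ] yaw -23.05 F [  0.98   0.23 -13.22] M [ 0.055 -0.147 -0.008] Ftool [ 0.8 -0.6 13.2] gap 0.013
```

```bash
python3 -m handwheel '[[0,0,0,0,0,0.025],[0,0,0,0,0,0.025],[0,0,0,0,0,0.025],[0,0,0,0,0,0]]' >/dev/null; python3 st.py
```

```text
11.5167 lift 20.87 xy [0.5321 0.19  ] yaw -29.76 F [  0.68   0.21 -13.11] M [ 0.098 -0.097 -0.049] Ftool [ 0.5 -0.5 13.1] gap 0.0128
```

```bash
python3 -m handwheel '[[0,0,0,0,0,0.016],[0,0,0,0,0,0],[0,0,0,0,0,0]]' >/dev/null; python3 st.py
```

```text
11.7667 lift 20.94 xy [0.5322 0.19  ] yaw -31.14 F [  0.57   0.06 -13.18] M [ 0.107 -0.075  0.019] Ftool [ 0.5 -0.4 13.2] gap 0.0127
```

```bash
python3 -m handwheel '[[0,0,0,0,0,0.016],[0,0,0,0,0,0]]' >/dev/null; python3 st.py
```

```text
11.9333 lift 20.94 xy [0.5322 0.19  ] yaw -32.7 F [ -0.23  -1.07 -14.36] M [-0.006  0.038  0.009] Ftool [ 0.4  1.  14.4] gap 0.0126
```

```bash
python3 -m handwheel '[[0,0,0,0,0,0.011],[0,0,0,0,0,0]]' >/dev/null; python3 st.py
```

```text
12.1 lift 20.98 xy [0.5322 0.19  ] yaw -33.76 F [ -0.31  -0.21 -13.43] M [ 0.09  -0.028  0.017] Ftool [-0.1  0.3 13.4] gap 0.0128
```

```bash
python3 -m handwheel '[[0,0,0.004,0,0,0],[0,0,0.004,0,0,0],[0,0,0,0,0,0]]' >/dev/null; python3 st.py
```

```text
12.35 lift 18.84 xy [0.5322 0.19  ] yaw -33.74 F [ -0.86  -0.29 -13.24] M [0.113 0.097 0.004] Ftool [-0.6  0.7 13.2] gap 0.0127
```

Still under full spring load at 18.8 mm, below the cross slot's floor, so the pin is in the notch. I'll lower it further until it seats.

```bash
python3 -m handwheel '[[0,0,0.004,0,0,0],[0,0,0,0,0,0]]' >/dev/null; python3 st.py
```

```text
12.5167 lift 17.88 xy [0.5322 0.19  ] yaw -33.75 F [ -1.11  -0.24 -13.08] M [-0.003  0.102 -0.018] Ftool [-0.8  0.8 13.1] gap 0.0132
```

```bash
python3 -m handwheel '[[0,0,0.004,0,0,0],[0,0,0,0,0,0]]' >/dev/null; python3 st.py
```

```text
12.6833 lift 17.22 xy [0.5323 0.1901] yaw -33.76 F [-1.64  0.89 -8.66] M [-0.037  0.413  0.019] Ftool [-1.9  0.2  8.7] gap 0.0129
```

```bash
python3 -m handwheel '[[0,0,0.004,0,0,0],[0,0,0.003,0,0,0],[0,0,0,0,0,0]]' >/dev/null; python3 st.py
```

```text
12.9333 lift 16.65 xy [0.5325 0.1902] yaw -33.76 F [-7.17 -0.69  3.52] M [-0.118  1.25   0.016] Ftool [-5.6  4.6 -3.5] gap 0.0126
```

```bash
python3 -m handwheel '[[-0.002,0.002,-0.001,0,0,0],[0,0,0,0,0,0]]' >/dev/null; python3 st.py
python3 -m handwheel '[[0,0,0,0,0,0],[0,0,0,0,0,0],[0,0,0,0,0,0],[0,0,0,0,0,0]]' 130; python3 st.py
python3 -m handwheel '[[0,0,-0.08,0,0,0],[0,0,-0.08,0,0,0],[0,0,-0.08,0,0,0],[0,0,0,0,0,0]]' 60; python3 st.py
python3 - <<'E'
from h import *
np.savez("pics/w4.npz",*cam("wrist"))
im=cv2.cvtColor(manip.grab_frame("wrist"),cv2.COLOR_RGB2BGR); cv2.imwrite("pics/w4.png",cv2.resize(im,(800,600),interpolation=cv2.INTER_CUBIC))
cv2.imwrite("pics/s4.png",cv2.resize(cv2.cvtColor(manip.grab_frame("scene"),cv2.COLOR_RGB2BGR)[100:250,180:380],None,fx=4,fy=4,interpolation=cv2.INTER_CUBIC))
E
```

```text
13.1 lift 16.73 xy [0.5322 0.1901] yaw -33.76 F [-2.97  0.39  2.48] M [0.025 0.489 0.025] Ftool [-2.7  1.3 -2.5] gap 0.013
time_s: 13.43
eef_pos: [0.5318, 0.1899, 0.1457]
eef_rot: [0.957, -0.29, 0.0, -0.0]
ft_force: [0.4, -0.3, 0.2]
finger_gap: 0.042
13.4333 lift 15.73 xy [0.5318 0.1899] yaw -33.77 F [ 0.42 -0.32  0.2 ] M [0.042 0.028 0.02 ] Ftool [ 0.5  0.  -0.2] gap 0.042
time_s: 13.77
eef_pos: [0.5329, 0.1902, 0.2096]
eef_rot: [0.957, -0.29, 0.003, -0.002]
ft_force: [0.0, -0.5, 0.7]
finger_gap: 0.0653
13.7667 lift 79.62 xy [0.5329 0.1902] yaw -33.77 F [ 0.03 -0.51  0.69] M [ 0.036  0.005 -0.007] Ftool [ 0.3  0.4 -0.7] gap 0.0653
```

View pics/w4.png

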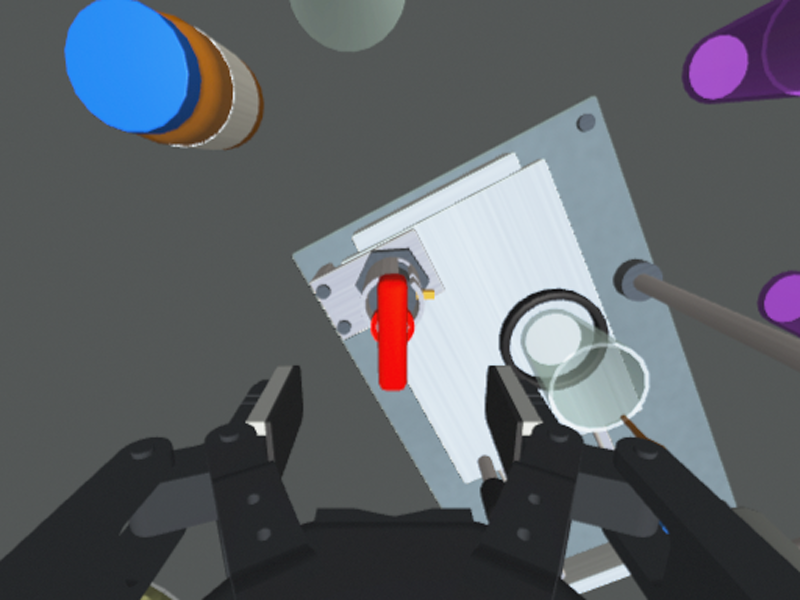

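View pics/s4.png

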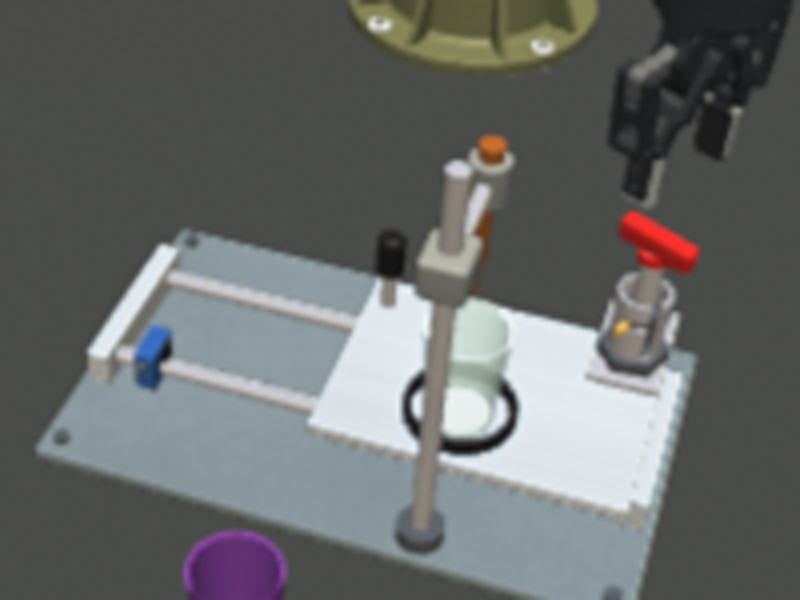

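The scene view confirms the plunger is parked: the bar is turned, raised and stays put. Now the knob, with the jaws along the slide direction, going round the dosing tip on the robot's side.

```bash
python3 -m handwheel '[[0,0,0,0,0,0.07],[0,0,0,0,0,0.07],[0,0,0,0,0,0.07],[0,0,0,0,0,0.07],[0,0,0,0,0,0.07],[0,0,0,0,0,0.07],[0,0,0,0,0,0.07],[0,0,0,0,0,0.07],[0,0,0,0,0,0.07],[0,0,0,0,0,0.065],[0,0,0,0,0,0]]' 
python3 -m handwheel '[[0.0975,0.0625,0,0,0,0],[0.0975,0.0625,0,0,0,0],[0.0975,0.0625,0,0,0,0],[0.0975,0.0625,0,0,0,0],[0.082,-0.058,0,0,0,0],[0.082,-0.058,0,0,0,0],[0.082,-0.058,0,0,0,0],[0.082,-0.058,0,0,0,0],[0,0,0,0,0,0],[0,0,0,0,0,0]]'; python3 st.py
python3 - <<'E'
from h import *
np.savez("pics/w5.npz",*cam("wrist"))
im=cv2.cvtColor(manip.grab_frame("wrist"),cv2.COLOR_RGB2BGR); cv2.imwrite("pics/w5.png",cv2.resize(im,(800,600),interpolation=cv2.INTER_CUBIC))
E
```

```text
time_s: 14.78
eef_pos: [0.5313, 0.1897, 0.2044]
eef_rot: [-0.665, 0.747, 0.0, -0.001]
ft_force: [0.2, -0.0, -0.3]
finger_gap: 0.0655
time_s: 15.62
eef_pos: [0.5073, 0.0111, 0.2047]
eef_rot: [-0.668, 0.745, 0.0, -0.0]
ft_force: [-0.7, -0.5, -0.5]
finger_gap: 0.0654
15.6167 lift 74.66 xy [0.5073 0.0111] yaw -96.24 F [-0.72 -0.46 -0.47] M [-0.    -0.004 -0.071] Ftool [0.5 0.7 0.5] gap 0.0654
```

View pics/w5.png

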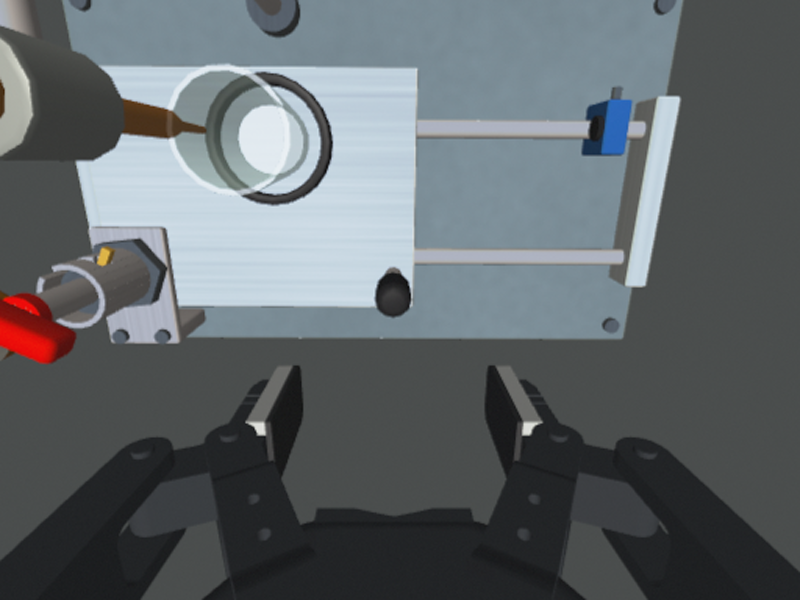

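Run:
```python
from h import *
import scipy.spatial.transform as t
d=np.load("pics/w5.npz"); W=(d['arr_0'],d['arr_1'],d['arr_2'])
C=lambda u,v,z: ray(W,(u+.5)*.64-.5,(v+.5)*.64-.5,z)
s=manip.state();Rm=t.Rotation.from_quat(s['eef_rot']).as_matrix()
for z,p in((.111,(393,298)),(.094,(393,290)),(.05,(394,272))): print("knob",C(*p,z),Rm.T@(C(*p,z)-s['eef_pos']))
a,b=C(417,120,.046),C(414,303,.046); print("slide end line",a,b,"dir",np.degrees(np.arctan2(*(b-a)[[1,0]])))
print("tool x: slide end",(Rm.T@(C(416.5,140,.046)-s['eef_pos']))[0],(Rm.T@(b-s['eef_pos']))[0])
for z,p in((.046,(588,130)),(.063,(593,100)),(.03,(583,155)),(.063,(592,115)),(.046,(593,128))): print("stop tool",z,Rm.T@(C(*p,z)-s['eef_pos']))
r1,r2=C(417,258,.03),C(620,258,.03);print("rail yaw",np.degrees(np.arctan2(*(r2-r1)[[1,0]])))
r1,r2=C(417,128,.03),C(583,130,.03);print("rail yaw",np.degrees(np.arctan2(*(r2-r1)[[1,0]])), "tool yaw",yaw(Rm))
im=cv2.imread("pics/w5.png")[70:180,560:700]; cv2.imwrite("pics/w5c.png",cv2.resize(im,None,fx=5,fy=5))
```

```text
knob [0.50857913 0.01008005 0.111     ] [ 0.0016322  -0.00184309  0.09377829]
knob [0.50835342 0.01010733 0.094     ] [ 0.00163014 -0.00163847  0.11077858]
knob [0.5086033  0.00937183 0.05      ] [ 0.00233581 -0.00202534  0.15477808]
slide end line [ 0.60693751 -0.01635729  0.046     ] [ 0.48264419 -0.00262908  0.046     ] dir 173.69722252314656
tool x: slide end 0.01713064328523217 0.01707822241628528
stop tool 0.046 [ 0.12914868 -0.09650047  0.15864731]
stop tool 0.063 [ 0.12267054 -0.11228785  0.14162643]
stop tool 0.03 [ 0.13464554 -0.08125213  0.17466751]
stop tool 0.063 [ 0.12322735 -0.10389673  0.14163762]
stop tool 0.046 [ 0.13224903 -0.09771948  0.15864557]
rail yaw -96.24183074329852
rail yaw -96.86737369138226 tool yaw -96.21867480695312
```

View pics/w5c.png

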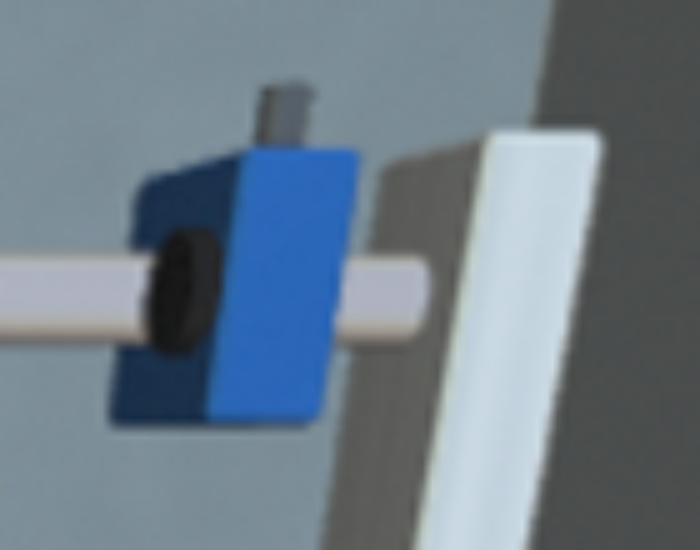

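```bash
python3 -m handwheel '[[0.0065,-0.007,0.086,0,0,0],[0,0,0.086,0,0,0],[0,0,0.086,0,0,0],[0,0,0.086,0,0,0],[0,0,0.086,0,0,0],[0,0,0.08,0,0,0],[0,0,0,0,0,0],[0,0,0,0,0,0]]' 140; python3 st.py
python3 - <<'E'
from h import *
im=cv2.cvtColor(manip.grab_frame("wrist"),cv2.COLOR_RGB2BGR); cv2.imwrite("pics/w6.png",cv2.resize(im,(800,600),interpolation=cv2.INTER_CUBIC))
E
```

```text
time_s: 16.33
eef_pos: [0.5084, 0.0109, 0.0778]
eef_rot: [-0.668, 0.744, 0.001, -0.001]
ft_force: [0.1, 0.3, 0.5]
finger_gap: 0.0383
16.3333 lift -52.2 xy [0.5084 0.0109] yaw -96.2 F [0.08 0.26 0.51] M [-0.012  0.019  0.001] Ftool [-0.3 -0.1 -0.5] gap 0.0383
```

View pics/w6.png

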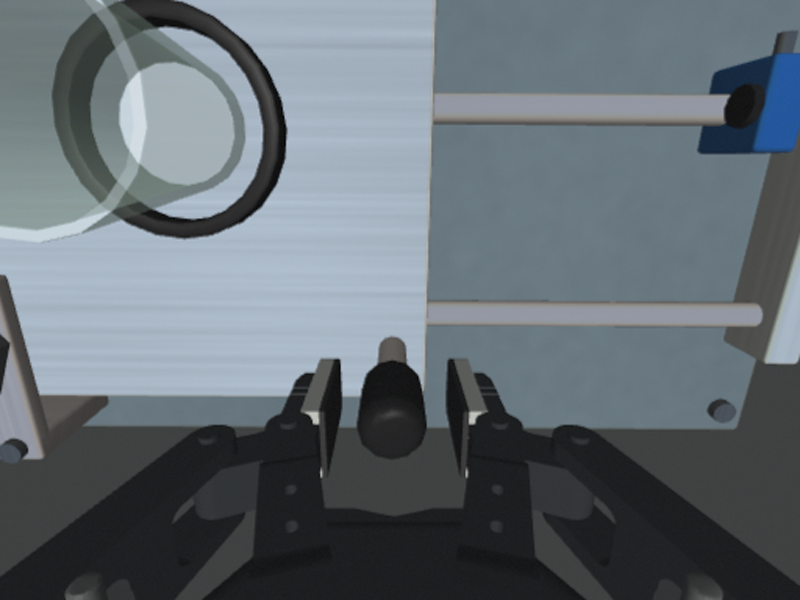

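The knob is centred between the pads at (392,415). I'll close on it.

```bash
python3 -m handwheel '[[0,0,0.01,0,0,0],[0,0,0,0,0,0],[0,0,0,0,0,0],[0,0,0,0,0,0],[0,0,0,0,0,0]]' 255 >/dev/null; python3 st.py
```

```text
16.8 lift -53.25 xy [0.5095 0.0103] yaw -96.31 F [0.18 2.19 7.29] M [0.27  0.202 0.044] Ftool [-2.2  0.  -7.3] gap 0.0198
```

```bash
python3 -m handwheel '[[0,0,-0.003,0,0,0],[0.004,0,0,0,0,0],[0.008,0,0,0,0,0],[0.008,0,0,0,0,0],[0.008,0,0,0,0,0]]' >/dev/null; python3 st.py
```

```text
17.2167 lift -53.21 xy [0.5086 0.003 ] yaw -96.32 F [4.27 1.64 3.12] M [ 0.2   -0.684 -0.013] Ftool [-2.1 -4.1 -3.1] gap 0.02
```

```bash
python3 -m handwheel '[[0.012,-0.002,0,0,0,0],[0.015,-0.001,0,0,0,0],[0.015,0,0,0,0,0],[0.015,0,0,0,0,0],[0.015,0,0,0,0,0],[0.015,0,0,0,0,0],[0.015,0,0,0,0,0],[0.015,0,0,0,0,0],[0.015,0,0,0,0,0],[0.012,0,0,0,0,0],[0.008,0,0,0,0,0]]' >/dev/null; python3 st.py
```

```text
18.1333 lift -53.25 xy [ 0.5043 -0.035 ] yaw -96.33 F [-3.42  1.97 10.14] M [ 0.329  0.588 -0.013] Ftool [ -1.6   3.6 -10.1] gap 0.0198
```

```bash
python3 -m handwheel '[[0.012,0.001,-0.003,0,0,0],[0.016,0.001,-0.002,0,0,0],[0.018,0,0,0,0,0],[0.018,0,0,0,0,0],[0.018,0,0,0,0,0],[0.018,0,0,0,0,0],[0.018,0,0,0,0,0],[0.018,0,0,0,0,0],[0.018,0,0,0,0,0],[0.016,0,0,0,0,0],[0.012,0,0,0,0,0],[0.008,0,0,0,0,0]]' >/dev/null; python3 st.py
python3 - <<'E'
from h import *
np.savez("pics/w7.npz",*cam("wrist"))
im=cv2.cvtColor(manip.grab_frame("wrist"),cv2.COLOR_RGB2BGR); cv2.imwrite("pics/w7.png",cv2.resize(im,(800,600),interpolation=cv2.INTER_CUBIC))
E
```

```text
19.1333 lift -53.1 xy [ 0.4988 -0.0822] yaw -96.33 F [ 6.63  0.33 -7.99] M [ 0.087 -1.136 -0.045] Ftool [-1.1 -6.6  8. ] gap 0.0199
```

View pics/w7.png

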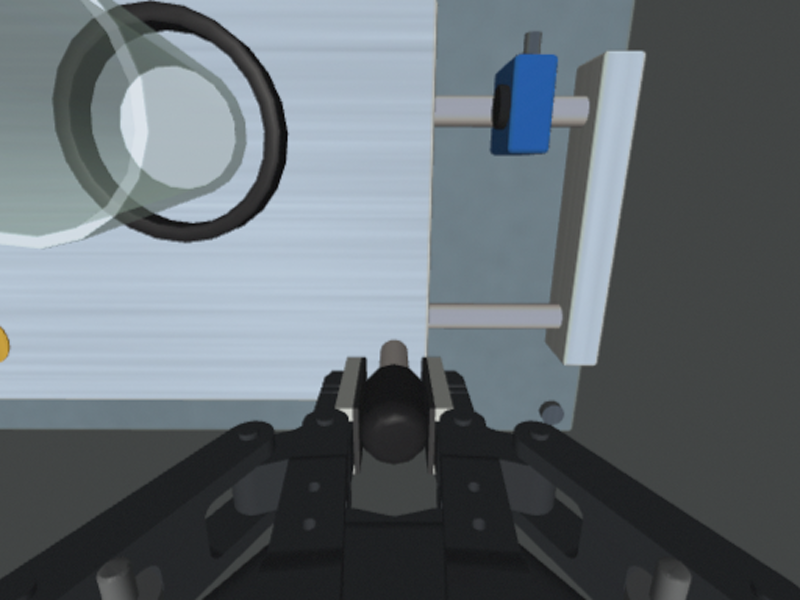

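Run:
```python
from h import *
import scipy.spatial.transform as t
d=np.load("pics/w7.npz"); W=(d['arr_0'],d['arr_1'],d['arr_2'])
C=lambda u,v,z: ray(W,(u+.5)*.64-.5,(v+.5)*.64-.5,z)
s=manip.state();Rm=t.Rotation.from_quat(s['eef_rot']).as_matrix()
a=Rm.T@(C(435,108,.046)-s['eef_pos'])
for u in(491,494,498): print(1000*(Rm.T@(C(u,108,.04)-s['eef_pos'])-a)[0])
```

```text
22.01972975728756
23.170672981175493
24.70528429106765
```

```bash
python3 -m handwheel '[[0.008,-0.003,0.002,0,0,0],[0.01,-0.001,0.001,0,0,0],[0.01,0,0,0,0,0],[0.01,0,0,0,0,0],[0.01,0,0,0,0,0],[0.01,0,0,0,0,0],[0.006,0,0,0,0,0],[0.004,0,0,0,0,0],[0,0,0,0,0,0]]' >/dev/null; python3 st.py
python3 -m handwheel '[[0.004,0,0,0,0,0],[0.004,0,0,0,0,0]]' >/dev/null; python3 st.py
```

```text
19.9333 lift -53.23 xy [ 0.497  -0.0991] yaw -96.32 F [-6.96 -0.6   8.81] M [ 0.07   1.272 -0.04 ] Ftool [ 1.4  6.9 -8.8] gap 0.0201
20.1 lift -53.24 xy [ 0.4968 -0.1008] yaw -96.32 F [-7.38  2.86  8.07] M [0.37  1.198 0.015] Ftool [-2.   7.7 -8. ] gap 0.0198
```

```bash
python3 -m handwheel '[[0.004,0.002,-0.0015,0,0,0],[0.004,0,0,0,0,0]]' >/dev/null; python3 st.py
python3 -m handwheel '[[0.003,0,0,0,0,0],[0,0,0,0,0,0]]' >/dev/null; python3 st.py
```

```text
20.2667 lift -53.17 xy [ 0.4965 -0.1028] yaw -96.32 F [-2.76  1.24  0.28] M [ 0.343  0.443 -0.   ] Ftool [-0.9  2.9 -0.3] gap 0.0199
20.4333 lift -53.18 xy [ 0.4964 -0.1036] yaw -96.32 F [-5.41  0.09 -0.19] M [0.019 0.789 0.018] Ftool [0.5 5.4 0.2] gap 0.0201
```

```bash
python3 -m handwheel '[[0.003,0,0,0,0,0],[0,0,0,0,0,0]]' >/dev/null; python3 st.py
```

```text
20.6 lift -53.17 xy [ 0.4964 -0.1043] yaw -96.32 F [-5.39  0.54  1.32] M [0.156 0.788 0.029] Ftool [ 0.1  5.4 -1.3] gap 0.0202
```

```bash
python3 -m handwheel '[[0.003,0,0,0,0,0],[0,0,0,0,0,0]]' >/dev/null; python3 st.py
```

```text
20.7667 lift -53.16 xy [ 0.4963 -0.105 ] yaw -96.31 F [-5.86  0.86  1.57] M [0.173 0.82  0.011] Ftool [-0.2  5.9 -1.6] gap 0.0198
```

```bash
python3 -m handwheel '[[0.003,0.001,0,0,0,0],[0,0,0,0,0,0]]' >/dev/null; python3 st.py
```

```text
20.9333 lift -53.15 xy [ 0.4962 -0.1057] yaw -96.32 F [-4.68  0.64 -1.79] M [0.166 0.631 0.04 ] Ftool [-0.1  4.7  1.8] gap 0.0203
```

```bash
python3 -m handwheel '[[0.003,0,0,0,0,0],[0,0,0,0,0,0]]' >/dev/null; python3 st.py
```

```text
21.1 lift -53.18 xy [ 0.4962 -0.1059] yaw -96.32 F [-3.11  6.75 -1.76] M [ 1.089  0.531 -0.038] Ftool [-6.4  3.8  1.8] gap 0.0199
```

Tool x force rose to 6.4 N and motion stopped: it looks like stop contact. I'll check with the cameras.

```bash
python3 -m handwheel '[[0.001,0,0,0,0,0],[0,0,0,0,0,0]]' >/dev/null; python3 st.py
python3 - <<'E'
from h import *
im=cv2.cvtColor(manip.grab_frame("wrist"),cv2.COLOR_RGB2BGR); cv2.imwrite("pics/w8.png",cv2.resize(im,(800,600),interpolation=cv2.INTER_CUBIC))
E
```

```text
21.2667 lift -53.15 xy [ 0.4962 -0.1059] yaw -96.31 F [-2.9   8.8  -1.95] M [ 1.374  0.449 -0.024] Ftool [-8.4  3.8  2. ] gap 0.02
```

View pics/w8.png

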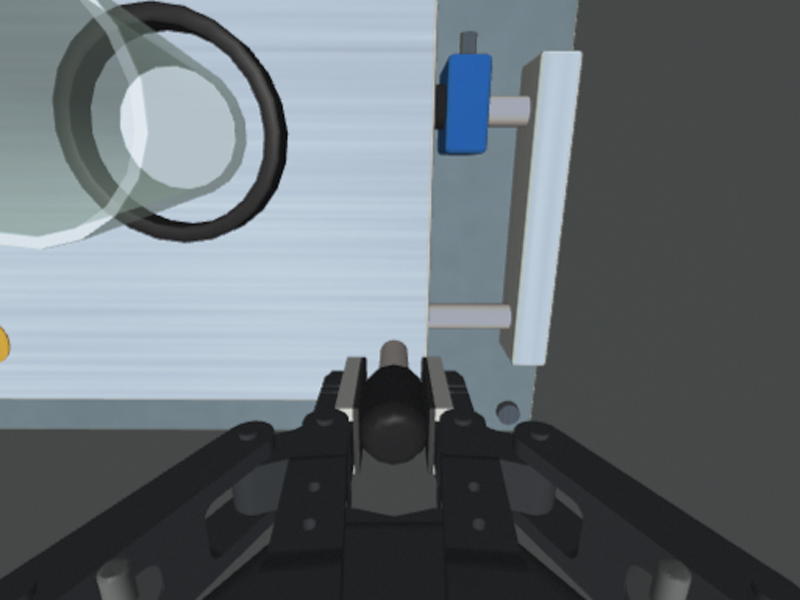

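```bash
python3 -m handwheel '[[-0.002,0.001,0,0,0,0],[0,0,0,0,0,0]]' >/dev/null; python3 st.py
python3 -m handwheel '[[0,0,0,0,0,0],[0,0,0,0,0,0],[0,0,0,0,0,0],[0,0,0,0,0,0]]' 110 >/dev/null; python3 st.py
python3 -m handwheel '[[0,0,-0.04,0,0,0],[0,0,-0.08,0,0,0],[0,0,-0.08,0,0,0],[0,0,-0.08,0,0,0],[0,0,-0.08,0,0,0],[0,0,-0.08,0,0,0],[0,0,-0.08,0,0,0],[0,0,0,0,0,0],[0,0,0,0,0,0]]' >/dev/null; python3 st.py
python3 - <<'E'
from h import *
im=cv2.cvtColor(manip.grab_frame("wrist"),cv2.COLOR_RGB2BGR); cv2.imwrite("pics/w9.png",cv2.resize(im,(800,600),interpolation=cv2.INTER_CUBIC))
cv2.imwrite("pics/s9.png",cv2.resize(cv2.cvtColor(manip.grab_frame("scene"),cv2.COLOR_RGB2BGR)[110:250,180:380],None,fx=4,fy=4,interpolation=cv2.INTER_CUBIC))
E
```

```text
21.4833 lift -53.13 xy [ 0.4962 -0.1058] yaw -96.31 F [-0.71  4.26 -4.3 ] M [ 0.837  0.145 -0.012] Ftool [-4.2  1.2  4.3] gap 0.0201
21.8167 lift -52.52 xy [ 0.4966 -0.1065] yaw -96.32 F [-0.51  0.62 -0.28] M [0.022 0.018 0.025] Ftool [-0.6  0.6  0.3] gap 0.0484
22.5667 lift 78.57 xy [ 0.4966 -0.1063] yaw -96.32 F [-0.1   0.35 -0.66] M [0.007 0.04  0.014] Ftool [-0.3  0.1  0.7] gap 0.0484
```

View pics/w9.png

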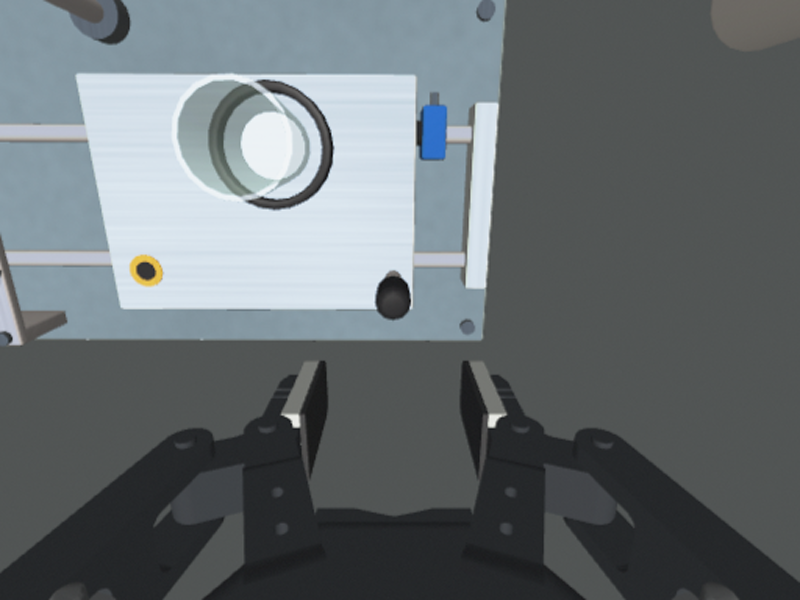

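View pics/s9.png

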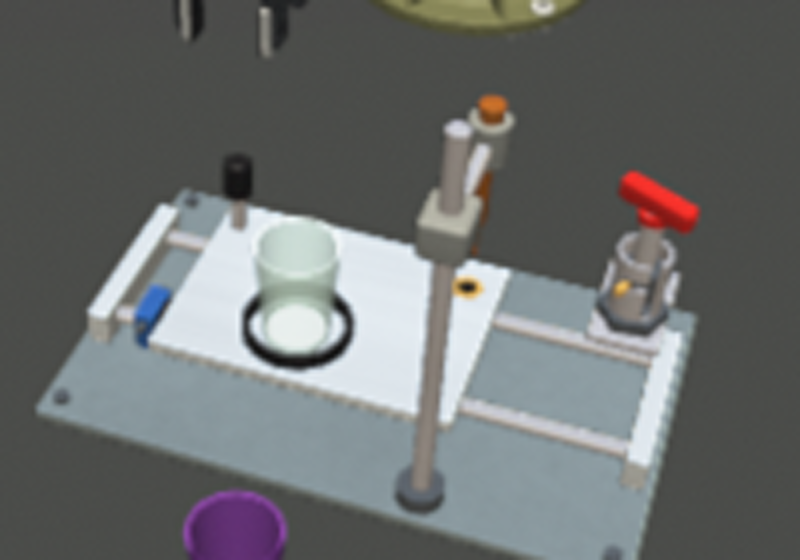

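Run:
```python
import cv2
im=cv2.imread("pics/w9.png")[80:180,380:500]; cv2.imwrite("pics/w9c.png",cv2.resize(im,None,fx=6,fy=6))
```

```text
(no output)
```

View pics/w9c.png

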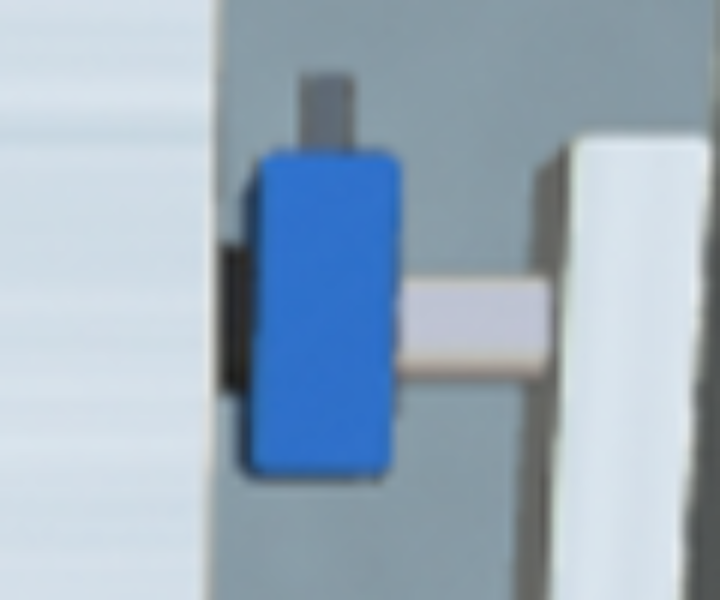

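The rubber face meets the slide end with no visible gap, so I'm handing in.

```bash
python3 -c "
from workcell import manip
print(manip.finish_job())"
```

```text
the job is handed in; nothing more can be done
None
```

The job is handed in. The plunger is parked retracted in its rest notch, and the slide rests against the blue stop.

- **Plunger:** I lifted the handle while lightly biasing it clockwise and felt for the cross slot, which opened at about 19.5 mm of lift. I then turned it about 60° and lowered it until it seated in the notch at about 17 mm. Twist on the handle stayed at about 0.2 N·m or less in the readings I took. The first lift showed about 10 N of side force, which I relieved straight away by re-centring. After release the scene camera showed the bar still raised and turned.
- **Slide:** I drew it out by the knob about 117 mm. The last part was in steps of under 1 mm, until the pull rose to 6–8 N and the slide stopped moving. I eased off the pull and released.
- **Last checks:**
  - The wrist close-up shows no visible gap between the slide end and the rubber face.
  - The beaker is standing in its ring.
  - The gripper is clear of everything, reading about 0 N, at 22.6 s on the robot's clock.
  - I steered clear of the other glassware and bottles but did not re-check each one at the end.
- **Disagreements:**
  - The first station fit put the plunger 30 mm off, because I took the plate's centre as the station origin. The column and nut showed the offset, and I corrected it before moving.
  - The cameras differed by a few millimetres on the bar's centre and by up to 7° on its angle. I settled both by feel.

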